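# Tip detergent balls through the funnel into the refill tube

## Robot

A 7-joint arm with a two-finger parallel gripper is mounted at the origin on the work surface. World frame = base frame: x ahead of the robot, y to its left, z up, the work surface at z = 0. Lengths are in m, angles in rad, forces in N, time in s.
With the tool pointing down it reaches from about 0.425 to 0.875 m from the base axis. Payload 4.7 kg.
Tool frame: the origin (TCP) lies at the very end of the fingers, on their centre line; the grasp point (between the pads) lies 19 mm behind it; z points along the fingers, y is the line along which they close (so a half turn about z gives the same grasp; the last joint's range is limited). The gripper opens to 87 mm and grips with 3 to 60 N. Pads are 19 mm wide; open, the fingers measure 117 mm over their backs; the gripper's body (75 mm by 190 mm) begins 51 mm behind the grasp point.
Start: joints at [1.31, 0.321, -0.07, 1.45, 0.023, 1.371, -0.057], TCP at [0.176, -0.626, 0.198] pointing down, gripper open.
Joint ranges: [-2.86, 2.86], [-0.3, 2.09], [-1.38, 1.24], [0.06, 2.45], [-1.56, 4.7], [0.09, 2.05], [-2.69, 2.69]. Speed limits (rad/s): [2.57, 2.57, 3.14, 3.14, 3.14, 3.14, 3.14].

## Interface

Orientations are given as a rotation vector (axis times angle).
In Python, from bench import ctrl, vision gives the robot as it stands.
- The arm moves only by the tool jog_arm, never from a script. Its argument "increments" is a list of rows, each an object of numbers: "tx", "ty", "tz": the shift along the tool's x, y, z in mm; "wx", "wy", "wz": the turn, a rotation vector about the tool's x, y, z in rad; "gripper": the opening, from 0 (shut) to 1 (fully open). In form: [{"tx": .., "ty": .., "tz": .., "wx": .., "wy": .., "wz": .., "gripper": ..}, ...]. A call has exactly 5 rows; each row is the pose to reach, as a shift and turn from the pose commanded when the call began, along the tool's axes at that moment; what a row does not reach only later rows make up. A row lasts 1/12 s, in which the tool goes at most 41.7 mm and 7.16 degrees, less where a joint would pass 70% of its speed; a pose out of reach is approached as far as the arm can. A call with a gripper value outside its range is refused whole. The fingers move at their own pace and stop on an object; "grip_force" is the grip in N (left out, the last holds). Time passes only in rows, so rows that repeat a pose let the fingers close, or fill a call up. It gives the time, the measured TCP pose, the force, the opening and the grip force at its end, in the units of the state.
- ctrl.get_state(): the state, without advancing time (a new reading comes with each control period).
- vision.get_image(name): name is "scene" or "top" or "wrist"; returns a dict with "color" (420x560x3 uint8, blue, green, red), "fx", "fy", "cx", "cy" (pixels), "extrinsics" (4x4, takes a point from world to camera coordinates). Camera axes: x right, y down, z forward; pixel columns grow to the right and rows downward; lengths in m; the calibration is good to about 2 mm. The wrist camera is an equidistant fisheye: a pixel r from the principal point sees the ray r / f radians off the axis. A picture is of the moment at which its call begins. There is no depth.
- ctrl.close_job(): hands the job in; it is judged then, once.
Trained networks look in the newest picture that a camera, given by its name, has taken for a name from the list of things; names that differ only in an ending like _2 or _b are one class to them, and where a whole thing is asked for, a point or a joint stands for the part that bears it (a point fixed in the world has none). Each returns a list of dicts, best first, with "conf" (0 to 1); they miss things now and then, are a little off and sometimes report something else, mostly with a low value. They report only what shows in the picture. A call takes as long as a camera call. They do not tell look-alikes from the thing itself.
- vision.spot_in(camera, thing): "bbox" ([left, top, right, bottom] in pixels, round what is visible of it).
The state is a dict: "time": time; "joint_positions": joint angles; "qd": joint speeds; "joint_torque": joint torques, N m; "position": TCP position; "tool_rot": TCP orientation; "ft_force": force on the tool from outside, world axes, zero at the start; "torque": the same for the moment, N m; "grip_width": opening from 0.0 (shut) to 1.0 (fully open); "grip_force": force on a finger pad.
Only numpy, scipy, OpenCV 4.12 (cv2) and the standard library are available. Lean on these libraries where they do the work, as an engineer would, in place of code of your own. Each camera call takes 0.05 s, during which the arm holds its last target. There are 200 camera calls.

## Task

On the laundromat's folding table, pick up the blue scoop and tip all three white detergent balls out of it through the orange funnel, so that they drop into the clear tube below. Then set the empty blue scoop down upright on the table and let go. Leave the yellow scoop with the tokens where it is.

Things in the scene. Friction and masses are not known exactly. Their poses are not given: they have to be found in the camera images.
- scoop_mid (a point): Blue plastic scoop, loose, 0.12 kg: open tray 143 long (x), 60 wide (y), 45 high, side walls 6 mm. The point is half-way up (22.5 mm over the underside), between the side walls, near the centre of mass; z is its up. The flat upright side walls can be pinched across the 60 mm from above. Closed back wall 57 mm off in +x; pouring lip towards -x, which starts facing the robot within about 25 degrees.
- scoop_lip (a point): Middle of the blue scoop's pouring lip, 86 mm from scoop_mid in the scoop's -x and 23 mm over its underside (axes as scoop_mid). The floor rises to it as a 22 degree ramp, 50 mm long, between the side walls. The balls stay in while the scoop is level and roll out over the lip once this end is tipped down by more than about 25 degrees; 40 degrees empties it.
- funnel_mouth (a point): Centre of the mouth of the orange funnel, 165 mm over the table, z up; fixed. Mouth 150 mm across, 48 degree cone down to a neck of 48 mm bore, 112 to 95 mm over the table. Right below on the same axis stands the clear tube, fixed too: 64 mm outside, 58 mm inside, rim 109 mm and inner floor 10 mm over the table, on a steel foot 100 mm across.
- ball1_center (a point): white round pressed detergent ball, 22 mm across, 10 g, rolls freely; starts on the floor of the blue scoop. The point is its centre.
- ball2_center (a point): white round pressed detergent ball, 22 mm across, 10 g, rolls freely; starts on the floor of the blue scoop. The point is its centre.
- ball3_center (a point): white round pressed detergent ball, 22 mm across, 10 g, rolls freely; starts on the floor of the blue scoop. The point is its centre.
- spare_mid (a point): Yellow scoop of the same shape and size as the blue one, with two brass tokens in it; to be left alone. The point lies half-way up, in the same place as on the blue one.
Things that resemble listed ones, but are neither listed nor needed, are in the scene too. Of the things shaped like the part that bears scoop_mid, the blue one is meant.

How it is judged:
By the outcome, as a careful person would: the job done as asked, in the order asked, and still so for the second after the job is handed in, with the robot touching nothing.
It also fails if it takes over 59 s, if anything falls off the work surface, if the arm or the gripper's body presses on something with over 40 N, if the wrist force passes 120 N, or if a joint passes its speed limit or range.

## Working session

There is one attempt and no reset: what is moved stays moved. The work goes in short steps, Python scripts to look and compute and a tool call to move; the robot and the scene stay as the last step left them, time stands still between calls to the robot, and variables do not carry over. Pictures are saved under pics/ and viewed, at most 10 in all, crops included, and the job is handed in when it is done.

Besides the shell and the picture viewer there is one more tool, called after "Emit:" as name(argument=value, ...), one argument or row to a line, values as JSON. jog_arm: Moves the arm, as the interface text tells. Its arguments: {"type":"object","properties":{"increments":{"type":"array"},"grip_force":{"type":"number"}},"required":["increments"]}

```bash
mkdir -p pics
python3 - <<'E'
from bench import ctrl, vision
import cv2, numpy as np
s=ctrl.get_state(); print({k:np.round(s[k],3) for k in('time','position','tool_rot','grip_width')})
ims=[]
for c in('scene','top'):
    im=vision.get_image(c); cv2.imwrite(f'pics/{c}.png',im['color'])
    print(c,im['fx'],im['fy'],im['cx'],im['cy'],np.round(im['extrinsics'],4).tolist())
    for t in('scoop_mid','scoop_lip','funnel_mouth','ball1_center','spare_mid'):
        print(c,t,[(np.round(d['bbox']).tolist(),round(d['conf'],2)) for d in vision.spot_in(c,t)])
E
```

```text
{'time': np.float64(0.0), 'position': array([ 0.176, -0.625,  0.197]), 'tool_rot': array([-3.11e+00, -4.30e-01,  1.00e-03]), 'grip_width': np.float64(0.995)}
scene 520.4584304642734 520.4584304642734 282.6588987755282 206.34824135462998 [[0.4625, 0.8866, -0.0079, -0.2073], [0.5262, -0.2817, -0.8023, -0.2259], [-0.7136, 0.3669, -0.5968, 1.6309], [0.0, 0.0, 0.0, 1.0]]
scene scoop_mid [([74.0, 257.0, 123.0, 325.0], 0.94), ([153.0, 247.0, 202.0, 311.0], 0.92), ([210.0, 218.0, 269.0, 273.0], 0.84), ([95.0, 306.0, 180.0, 389.0], 0.61)]
scene scoop_lip [([207.0, 215.0, 264.0, 273.0], 0.67), ([96.0, 306.0, 177.0, 390.0], 0.6), ([154.0, 249.0, 207.0, 315.0], 0.59)]
scene funnel_mouth [([266.0, 148.0, 334.0, 230.0], 0.62)]
scene ball1_center [([171.0, 281.0, 179.0, 290.0], 0.41)]
scene spare_mid [([365.0, 169.0, 423.0, 212.0], 0.82)]
top 415.8660677595709 415.8660677595709 280.05588587575954 209.54661400966293 [[-0.0275, -0.9996, -0.0043, -0.0623], [-0.9783, 0.0278, -0.2054, 0.6127], [0.2054, -0.0014, -0.9787, 0.9703], [0.0, 0.0, 0.0, 1.0]]
top scoop_mid [([299.0, 207.0, 330.0, 268.0], 0.77), ([419.0, 211.0, 450.0, 269.0], 0.76), ([357.0, 193.0, 387.0, 253.0], 0.71), ([386.0, 147.0, 443.0, 193.0], 0.59)]
top scoop_lip [([356.0, 191.0, 390.0, 250.0], 0.81), ([125.0, 216.0, 158.0, 279.0], 0.7), ([386.0, 143.0, 442.0, 192.0], 0.69), ([301.0, 206.0, 332.0, 267.0], 0.66), ([415.0, 214.0, 452.0, 269.0], 0.59)]
top funnel_mouth [([207.0, 220.0, 272.0, 285.0], 0.61)]
top ball1_center [([358.0, 190.0, 388.0, 249.0], 0.69), ([368.0, 218.0, 374.0, 220.0], 0.38)]
top spare_mid [([125.0, 218.0, 157.0, 279.0], 0.92)]
```

View pics/scene.png

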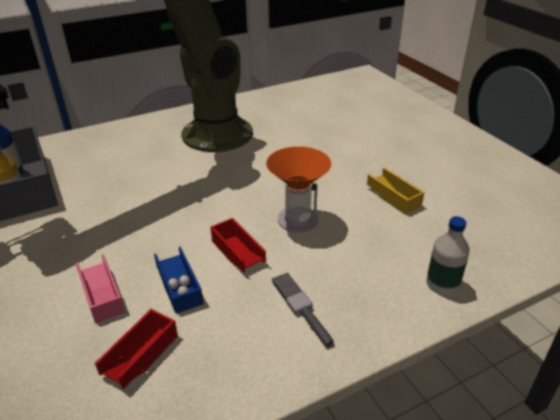

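View pics/top.png

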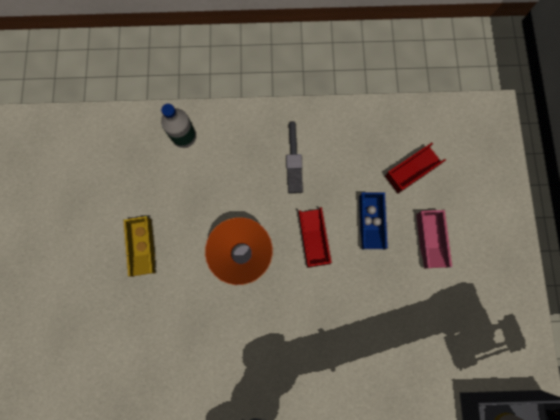

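Candidates in the top view are the red scoops (315,237) and (414,168), pink (434,239), yellow with tokens (139,246), and blue with three white balls (373,221). The blue one with the balls is the one I want. The funnel mouth is at about (239,250).

```bash
cat > h.py <<'E'
from bench import ctrl, vision
import cv2, numpy as np
from scipy.spatial.transform import Rotation as R
def back(im,uv,z):
    E=im['extrinsics'];r=np.array([(uv[0]-im['cx'])/im['fx'],(uv[1]-im['cy'])/im['fy'],1.])
    d=E[:3,:3].T@r;o=-E[:3,:3].T@E[:3,3];return o+d*(z-o[2])/d[2]
def proj(im,p):
    E=im['extrinsics'];c=E[:3,:3]@np.asarray(p)+E[:3,3]
    return c[:2]/c[2]*im['fx']+[im['cx'],im['cy']]
def mask(c,lo,hi):
    h=cv2.cvtColor(c,cv2.COLOR_BGR2HSV);return cv2.inRange(h,lo,hi)
def big(m):
    return max(cv2.findContours(m,cv2.RETR_EXTERNAL,cv2.CHAIN_APPROX_NONE)[0],key=cv2.contourArea)
E
python3 - <<'E'
from h import *
im=vision.get_image('top');c=im['color']
b=big(mask(c,(105,120,40),(130,255,255))*1)
r=cv2.minAreaRect(b);print('rect px',r)
for z in(.0,.045):
    P=np.array([back(im,p,z) for p in cv2.boxPoints(r)]);print(z,P.round(3).tolist(),P.mean(0).round(3))
o=big(mask(c,(3,150,60),(14,255,255)));e=cv2.minEnclosingCircle(o);print('orange',e,cv2.boundingRect(o),back(im,e[0],.165).round(3))
print('rad px',cv2.minEnclosingCircle(o)[1]*(.9703-.9787*.165+.2*.5)/im['fx'])
s=vision.get_image('scene');o=big(mask(s['color'],(3,150,60),(14,255,255)));print('scene orange',cv2.boundingRect(o),proj(s,back(im,e[0],.165)))
k=cv2.resize(c[185:260,290:460],None,fx=4,fy=4,interpolation=cv2.INTER_CUBIC)
k2=cv2.resize(s['color'][230:330,130:270],None,fx=4,fy=4,interpolation=cv2.INTER_CUBIC)
k2=cv2.copyMakeBorder(k2,0,0,0,k.shape[1]-k2.shape[1],0);cv2.imwrite('pics/crop.png',cv2.resize(np.vstack([k,k2]),None,fx=.85,fy=.85))
E
```

```text
rect px ((373.2674865722656, 220.0244140625), (54.769588470458984, 24.053308486938477), 88.09085083007812)
0.0 [[0.663, -0.294, 0.0], [0.663, -0.358, 0.0], [0.517, -0.352, 0.0], [0.517, -0.289, 0.0]] [ 0.59  -0.323  0.   ]
0.045 [[0.652, -0.285, 0.045], [0.652, -0.347, 0.045], [0.512, -0.34, 0.045], [0.512, -0.28, 0.045]] [ 0.582 -0.313  0.045]
orange ((238.5, 250.5), 33.97803497314453) (206, 217, 66, 67) [0.5   0.014 0.165]
rad px 0.07425402854207785
scene orange (267, 147, 64, 43) [298.27615473 162.68228021]
```

View pics/crop.png

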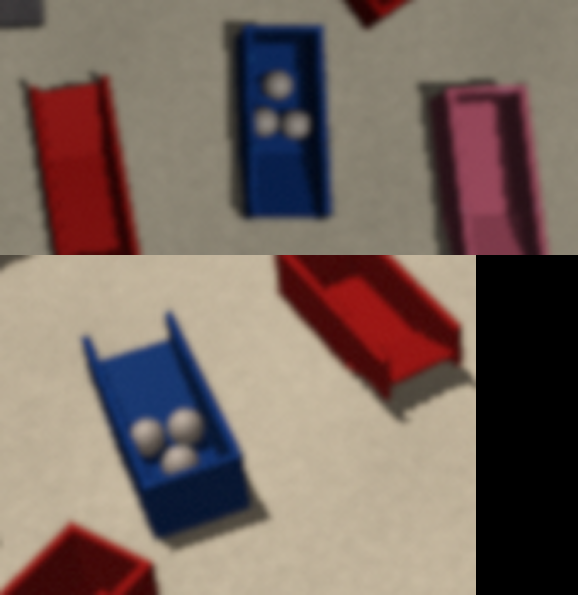

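The crop confirms it: the blue tray holds three white balls, its lip faces the robot and its yaw is about -2°. I estimate scoop_mid near (0.596, -0.314) and the funnel axis near (0.500, 0.014). I'll go above the scoop.

Emit:
jog_arm(
  increments=[
    {"tx": 30,"ty": -11,"gripper": 1},
    {"tx": 67,"ty": -25,"gripper": 1},
    {"tx": 105,"ty": -40,"gripper": 1},
    {"tx": 142,"ty": -54,"gripper": 1},
    {"tx": 180,"ty": -68,"gripper": 1},
  ],
)

```text
validation failed for argument at $.in...
```

Emit:
jog_arm(
  increments=[
    {"tx": 37,"ty": -14,"gripper": 1},
    {"tx": 74,"ty": -28,"gripper": 1},
    {"tx": 111,"ty": -42,"gripper": 1},
    {"tx": 148,"ty": -56,"gripper": 1},
    {"tx": 180,"ty": -68,"gripper": 1},
  ],
)

```text
validation failed for argument at $.in...
```

Emit:
jog_arm(
  increments=[
    {"tx": 34,"ty": -13,"wz": 0.08,"gripper": 1},
    {"tx": 68,"ty": -26,"wz": 0.16,"gripper": 1},
    {"tx": 100,"ty": -38,"wz": 0.24,"gripper": 1},
    {"tx": 129,"ty": -49,"wz": 0.315,"gripper": 1},
    {"tx": 129,"ty": -49,"wz": 0.315,"gripper": 1},
  ],
)

```text
validation failed for argument at $.in...
```

Run:
```python
from h import *
s=ctrl.get_state(); print({k:np.round(s[k],3) for k in('time','position','tool_rot','grip_width','joint_positions')})
im=vision.get_image('wrist');cv2.imwrite('pics/w1.png',im['color'])
E=im['extrinsics'];print(im['fx'],im['cx'],im['cy'],np.round(-E[:3,:3].T@E[:3,3],3),np.round(E[:3,:3],2).tolist())
def fb(uv,z):
    d=np.array([uv[0]-im['cx'],uv[1]-im['cy']]);r=np.hypot(*d);t=r/im['fx']
    v=E[:3,:3].T@np.array([*(d/r*np.sin(t)),np.cos(t)]);o=-E[:3,:3].T@E[:3,3];return o+v*(z-o[2])/v[2]
b=big(mask(im['color'],(105,120,40),(130,255,255)))
P=np.array([fb(p[0],.045)[:2] for p in b],np.float32);print('z45',cv2.minAreaRect(P))
P=np.array([fb(p[0],.0)[:2] for p in b],np.float32);print('z0',cv2.minAreaRect(P))
```

```text
{'time': np.float64(0.7), 'position': array([ 0.176, -0.626,  0.198]), 'tool_rot': array([ 3.112,  0.43 , -0.   ]), 'grip_width': np.float64(1.002), 'joint_positions': array([ 1.31 ,  0.321, -0.07 ,  1.451,  0.023,  1.371, -0.057])}
325.19226210127806 278.7229072743769 205.75837378310453 [ 0.253 -0.604  0.384] [[0.27, -0.96, -0.0], [-0.92, -0.26, 0.29], [-0.28, -0.08, -0.96]]
z45 ((0.03252536430954933, -0.7907969355583191), (0.043683189898729324, 0.0597536601126194), 15.624197959899902)
z0 ((0.0033138617873191833, -0.8155316114425659), (0.04947520047426224, 0.06767649948596954), 15.624185562133789)
```

View pics/w1.png

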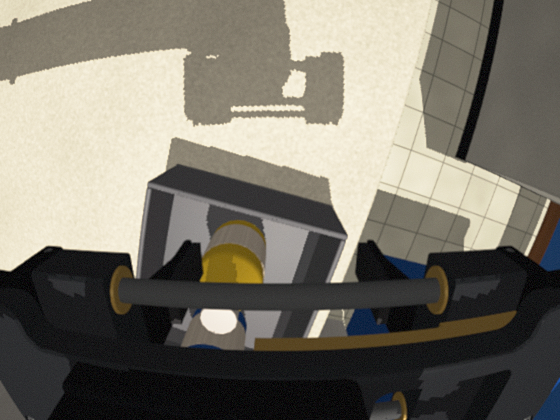

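The wrist view shows only the box with bottles under the gripper; nothing moved because the calls were refused. I'll fill in every field and rise a little first.

Emit:
jog_arm(
  increments=[
    {"tx": 0,"ty": 0,"tz": -30,"wx": 0,"wy": 0,"wz": 0,"gripper": 1},
    {"tx": 30,"ty": -11,"tz": -50,"wx": 0,"wy": 0,"wz": 0,"gripper": 1},
    {"tx": 67,"ty": -25,"tz": -50,"wx": 0,"wy": 0,"wz": 0,"gripper": 1},
    {"tx": 105,"ty": -40,"tz": -50,"wx": 0,"wy": 0,"wz": 0,"gripper": 1},
    {"tx": 142,"ty": -54,"tz": -50,"wx": 0,"wy": 0,"wz": 0,"gripper": 1},
  ],
)

```text
time: 1.17
position: [0.2997, -0.5342, 0.2488]
tool_rot: [3.111, 0.429, 0.001]
ft_force: [0.4, -1.0, -1.4]
grip_width: 0.999
grip_force: 0.0
```

Emit:
jog_arm(
  increments=[
    {"tx": 37,"ty": -14,"tz": 0,"wx": 0,"wy": 0,"wz": 0,"gripper": 1},
    {"tx": 74,"ty": -28,"tz": 0,"wx": 0,"wy": 0,"wz": 0,"gripper": 1},
    {"tx": 111,"ty": -42,"tz": 0,"wx": 0,"wy": 0,"wz": 0,"gripper": 1},
    {"tx": 148,"ty": -56,"tz": 0,"wx": 0,"wy": 0,"wz": 0,"gripper": 1},
    {"tx": 185,"ty": -70,"tz": 0,"wx": 0,"wy": 0,"wz": 0,"gripper": 1},
  ],
)

```text
time: 1.58
position: [0.4587, -0.4163, 0.2483]
tool_rot: [3.111, 0.43, 0.0]
ft_force: [1.1, -1.1, -0.8]
grip_width: 1.002
grip_force: 0.0
```

Emit:
jog_arm(
  increments=[
    {"tx": 37,"ty": -14,"tz": 10,"wx": 0,"wy": 0,"wz": 0.08,"gripper": 1},
    {"tx": 74,"ty": -28,"tz": 25,"wx": 0,"wy": 0,"wz": 0.16,"gripper": 1},
    {"tx": 111,"ty": -42,"tz": 40,"wx": 0,"wy": 0,"wz": 0.24,"gripper": 1},
    {"tx": 140,"ty": -53,"tz": 60,"wx": 0,"wy": 0,"wz": 0.315,"gripper": 1},
    {"tx": 162,"ty": -61,"tz": 80,"wx": 0,"wy": 0,"wz": 0.315,"gripper": 1},
  ],
)

```text
time: 2.0
position: [0.6, -0.3112, 0.1676]
tool_rot: [-3.14, 0.062, -0.003]
ft_force: [-0.8, 1.1, -0.8]
grip_width: 1.001
grip_force: 0.0
```

```bash
cat >> h.py <<'E'
def fb(im,uv,z):
    E=im['extrinsics'];d=np.array([uv[0]-im['cx'],uv[1]-im['cy']]);r=np.hypot(*d);t=r/im['fx']
    v=E[:3,:3].T@np.array([*(d/r*np.sin(t)),np.cos(t)]);o=-E[:3,:3].T@E[:3,3];return o+v*(z-o[2])/v[2]
def st():
    s=ctrl.get_state(); print({k:np.round(s[k],3).tolist() for k in('time','position','tool_rot','grip_width','joint_positions','ft_force')});return s
E
python3 - <<'E'
from h import *
s=st()
im=vision.get_image('wrist');cv2.imwrite('pics/w2.png',im['color'])
b=big(mask(im['color'],(105,120,40),(130,255,255)));print(cv2.boundingRect(b))
for z in (.045,.0):
    P=np.array([fb(im,p[0],z)[:2] for p in b],np.float32);print(z,cv2.minAreaRect(P))
E
```

```text
{'time': 2.0, 'position': [0.6, -0.311, 0.168], 'tool_rot': [-3.14, 0.062, -0.003], 'grip_width': 1.001, 'joint_positions': [0.669, 0.406, -0.308, 1.414, 0.121, 1.339, -1.253], 'ft_force': [-0.812, 1.112, -0.767]}
(255, 136, 62, 138)
0.045 ((0.5824851393699646, -0.3173442482948303), (0.0583542175590992, 0.14440780878067017), 88.19271087646484)
0.0 ((0.5684388875961304, -0.31772351264953613), (0.066848523914814, 0.16542848944664001), 88.19271087646484)
```

View pics/w2.png

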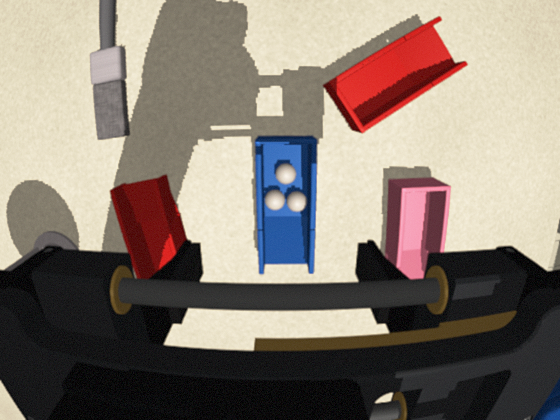

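The wrist view shows the blue scoop clear between the red and pink ones, with all three balls inside (near 285,190). scoop_mid comes out at about (0.597, -0.317), yaw -1.8°. I'll descend and grip.

Emit:
jog_arm(
  increments=[
    {"tx": -3,"ty": 6,"tz": 40,"wx": 0,"wy": 0,"wz": 0,"gripper": 1},
    {"tx": -3,"ty": 6,"tz": 80,"wx": 0,"wy": 0,"wz": 0,"gripper": 1},
    {"tx": -3,"ty": 6,"tz": 115,"wx": 0,"wy": 0,"wz": 0,"gripper": 1},
    {"tx": -3,"ty": 6,"tz": 140,"wx": 0,"wy": 0,"wz": 0,"gripper": 1},
    {"tx": -3,"ty": 6,"tz": 156,"wx": 0,"wy": 0,"wz": 0,"gripper": 1},
  ],
)

```text
time: 2.47
position: [0.5909, -0.3201, 0.0079]
tool_rot: [-3.139, 0.063, 0.008]
ft_force: [0.0, -0.3, -0.5]
grip_width: 0.998
grip_force: 0.0
```

Emit:
jog_arm(
  increments=[
    {"tx": 0,"ty": 0,"tz": 0,"wx": 0,"wy": 0,"wz": 0,"gripper": 0.85},
    {"tx": 0,"ty": 0,"tz": 0,"wx": 0,"wy": 0,"wz": 0,"gripper": 0.75},
    {"tx": 0,"ty": 0,"tz": 0,"wx": 0,"wy": 0,"wz": 0,"gripper": 0.65},
    {"tx": 0,"ty": 0,"tz": 0,"wx": 0,"wy": 0,"wz": 0,"gripper": 0.5},
    {"tx": 0,"ty": 0,"tz": 0,"wx": 0,"wy": 0,"wz": 0,"gripper": 0.5},
  ],
  grip_force=30,
)

```text
time: 2.88
position: [0.595, -0.321, 0.0141]
tool_rot: [3.14, -0.063, 0.005]
ft_force: [0.0, 0.9, 0.5]
grip_width: 0.707
grip_force: 0.6
```

Emit:
jog_arm(
  increments=[
    {"tx": 0,"ty": 0,"tz": 0,"wx": 0,"wy": 0,"wz": 0,"gripper": 0.5},
    {"tx": 0,"ty": 0,"tz": 0,"wx": 0,"wy": 0,"wz": 0,"gripper": 0.5},
    {"tx": 0,"ty": 0,"tz": 0,"wx": 0,"wy": 0,"wz": 0,"gripper": 0.5},
    {"tx": 0,"ty": 0,"tz": 0,"wx": 0,"wy": 0,"wz": 0,"gripper": 0.5},
    {"tx": 0,"ty": 0,"tz": 0,"wx": 0,"wy": 0,"wz": 0,"gripper": 0.5},
  ],
)

```text
time: 3.3
position: [0.5949, -0.3209, 0.014]
tool_rot: [3.14, -0.063, 0.004]
ft_force: [-0.4, 1.1, 5.7]
grip_width: 0.685
grip_force: 30.0
```

Emit:
jog_arm(
  increments=[
    {"tx": 0,"ty": 0,"tz": -6,"wx": 0,"wy": 0,"wz": 0,"gripper": 0.5},
    {"tx": 0,"ty": 0,"tz": -18,"wx": 0,"wy": 0,"wz": 0,"gripper": 0.5},
    {"tx": 0,"ty": 0,"tz": -36,"wx": 0,"wy": 0,"wz": 0,"gripper": 0.5},
    {"tx": 0,"ty": 0,"tz": -58,"wx": 0,"wy": 0,"wz": 0,"gripper": 0.5},
    {"tx": 0,"ty": 0,"tz": -82,"wx": 0,"wy": 0,"wz": 0,"gripper": 0.5},
  ],
)

```text
time: 3.72
position: [0.5925, -0.3207, 0.0943]
tool_rot: [-3.14, 0.063, 0.003]
ft_force: [0.3, -0.2, -2.5]
grip_width: 0.681
grip_force: 30.0
```

Emit:
jog_arm(
  increments=[
    {"tx": 0,"ty": 0,"tz": -28,"wx": 0,"wy": 0,"wz": 0,"gripper": 0.5},
    {"tx": 0,"ty": 0,"tz": -60,"wx": 0,"wy": 0,"wz": 0,"gripper": 0.5},
    {"tx": 0,"ty": 0,"tz": -95,"wx": 0,"wy": 0,"wz": 0,"gripper": 0.5},
    {"tx": 0,"ty": 0,"tz": -130,"wx": 0,"wy": 0,"wz": 0,"gripper": 0.5},
    {"tx": 0,"ty": 0,"tz": -160,"wx": 0,"wy": 0,"wz": 0,"gripper": 0.5},
  ],
)

```text
time: 4.13
position: [0.5934, -0.321, 0.2573]
tool_rot: [3.14, -0.063, 0.002]
ft_force: [1.0, -1.0, -1.7]
grip_width: 0.684
grip_force: 30.0
```

Run:
```python
from h import *
s=st()
im=vision.get_image('wrist');cv2.imwrite('pics/w3.png',im['color'])
im=vision.get_image('scene');print(cv2.imwrite('pics/s3.png',im['color']))
print(vision.spot_in('wrist','ball1_center'))
```

```text
{'time': 4.133, 'position': [0.593, -0.321, 0.257], 'tool_rot': [3.14, -0.063, 0.002], 'grip_width': 0.684, 'joint_positions': [0.678, 0.371, -0.306, 1.282, 0.11, 1.503, -1.227], 'ft_force': [1.05, -0.975, -1.727]}
True
[{'bbox': [279.0, 242.4, 314.8, 276.3], 'conf': 0.85}, {'bbox': [217.6, 145.1, 337.0, 337.9], 'conf': 0.35}]
```

View pics/w3.png

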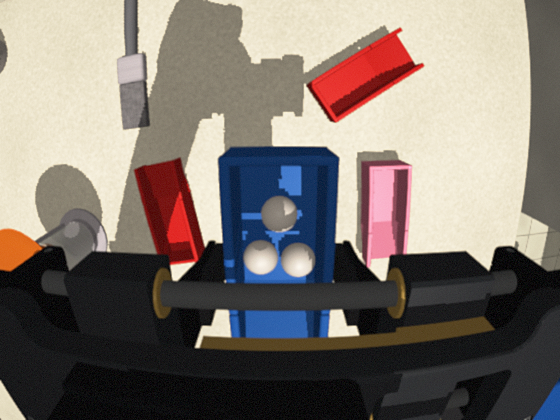

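The wrist view shows the scoop lifted level with all three balls inside. I'll carry it over the funnel.

Emit:
jog_arm(
  increments=[
    {"tx": 0,"ty": -10,"tz": 0,"wx": 0,"wy": 0,"wz": 0,"gripper": 0.5},
    {"tx": -1,"ty": -32,"tz": 0,"wx": 0,"wy": 0,"wz": 0,"gripper": 0.5},
    {"tx": -1,"ty": -60,"tz": 0,"wx": 0,"wy": 0,"wz": 0,"gripper": 0.5},
    {"tx": -2,"ty": -88,"tz": 0,"wx": 0,"wy": 0,"wz": 0,"gripper": 0.5},
    {"tx": -2,"ty": -116,"tz": 0,"wx": 0,"wy": 0,"wz": 0,"gripper": 0.5},
  ],
)

```text
time: 4.7
position: [0.5946, -0.2024, 0.2514]
tool_rot: [-3.139, 0.063, 0.007]
ft_force: [0.4, 1.0, -1.3]
grip_width: 0.684
grip_force: 30.0
```

Emit:
jog_arm(
  increments=[
    {"tx": 0,"ty": -28,"tz": 0,"wx": 0,"wy": 0,"wz": 0,"gripper": 0.5},
    {"tx": -1,"ty": -56,"tz": 0,"wx": 0,"wy": 0,"wz": 0,"gripper": 0.5},
    {"tx": -1,"ty": -84,"tz": 0,"wx": 0,"wy": 0,"wz": 0,"gripper": 0.5},
    {"tx": -2,"ty": -112,"tz": 0,"wx": 0,"wy": 0,"wz": 0,"gripper": 0.5},
    {"tx": -2,"ty": -140,"tz": 0,"wx": 0,"wy": 0,"wz": 0,"gripper": 0.5},
  ],
)

```text
time: 5.12
position: [0.5979, -0.0626, 0.2516]
tool_rot: [-3.141, 0.062, 0.007]
ft_force: [0.5, 1.5, -1.8]
grip_width: 0.682
grip_force: 30.0
```

Emit:
jog_arm(
  increments=[
    {"tx": 0,"ty": -28,"tz": 0,"wx": 0,"wy": 0,"wz": 0,"gripper": 0.5},
    {"tx": -1,"ty": -52,"tz": 0,"wx": 0,"wy": 0,"wz": 0,"gripper": 0.5},
    {"tx": -1,"ty": -66,"tz": 0,"wx": 0,"wy": 0,"wz": 0,"gripper": 0.5},
    {"tx": -2,"ty": -74,"tz": 0,"wx": 0,"wy": 0,"wz": 0,"gripper": 0.5},
    {"tx": -2,"ty": -76,"tz": 0,"wx": 0,"wy": 0,"wz": 0,"gripper": 0.5},
  ],
)

```text
time: 5.53
position: [0.5994, 0.0137, 0.2523]
tool_rot: [-3.141, 0.058, 0.005]
ft_force: [-0.1, 0.3, -1.2]
grip_width: 0.678
grip_force: 30.0
```

Run:
```python
from h import *
s=st()
for c in('scene','top'):
    im=vision.get_image(c);k=im['color']
    u,v=proj(im,(.53,.014,.23)).astype(int);k=k[max(v-75,0):v+75,max(u-95,0):u+95]
    cv2.imwrite(f'pics/{c}4.png',k)
a=[cv2.resize(cv2.imread(f'pics/{c}4.png'),(400,316)) for c in('scene','top')];cv2.imwrite('pics/b4.png',np.hstack(a))
```

```text
{'time': 5.533, 'position': [0.599, 0.014, 0.252], 'tool_rot': [-3.141, 0.058, 0.005], 'grip_width': 0.678, 'joint_positions': [0.341, 0.229, -0.487, 1.482, 0.106, 1.46, -1.754], 'ft_force': [-0.122, 0.304, -1.205]}
```

View pics/b4.png

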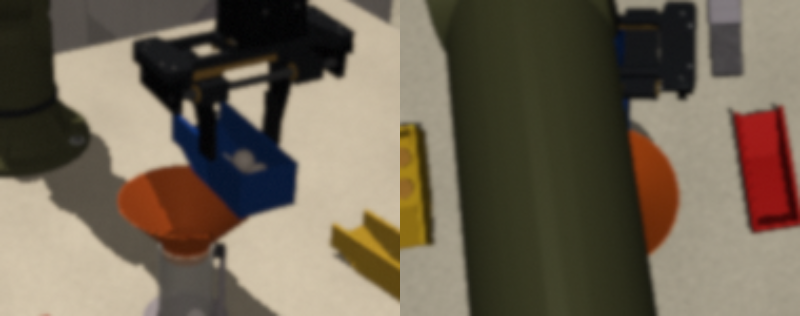

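The views show the scoop level with its lip over the funnel mouth. I'll start the tilt.

Emit:
jog_arm(
  increments=[
    {"tx": 0,"ty": 1,"tz": 5,"wx": 0,"wy": 0.07,"wz": 0,"gripper": 0.5},
    {"tx": 0,"ty": 2,"tz": 12,"wx": 0,"wy": 0.14,"wz": 0,"gripper": 0.5},
    {"tx": 0,"ty": 2,"tz": 19,"wx": 0,"wy": 0.21,"wz": 0,"gripper": 0.5},
    {"tx": 0,"ty": 2,"tz": 25,"wx": 0,"wy": 0.28,"wz": 0,"gripper": 0.5},
    {"tx": 0,"ty": 2,"tz": 29,"wx": 0,"wy": 0.34,"wz": 0,"gripper": 0.5},
  ],
)

```text
time: 6.05
position: [0.5998, 0.0066, 0.2239]
tool_rot: [3.087, -0.067, 0.532]
ft_force: [0.0, 1.3, -1.8]
grip_width: 0.682
grip_force: 30.0
```

Emit:
jog_arm(
  increments=[
    {"tx": 0,"ty": -1,"tz": -1,"wx": 0,"wy": 0.03,"wz": 0,"gripper": 0.5},
    {"tx": 1,"ty": -2,"tz": -3,"wx": 0,"wy": 0.06,"wz": 0,"gripper": 0.5},
    {"tx": 2,"ty": -2,"tz": -5,"wx": 0,"wy": 0.09,"wz": 0,"gripper": 0.5},
    {"tx": 3,"ty": -2,"tz": -7,"wx": 0,"wy": 0.12,"wz": 0,"gripper": 0.5},
    {"tx": 3,"ty": -2,"tz": -9,"wx": 0,"wy": 0.15,"wz": 0,"gripper": 0.5},
  ],
)

```text
time: 6.47
position: [0.6002, 0.0088, 0.2342]
tool_rot: [3.036, -0.066, 0.76]
ft_force: [-0.5, 0.3, -1.7]
grip_width: 0.685
grip_force: 30.0
```

Emit:
jog_arm(
  increments=[
    {"tx": 2,"ty": 0,"tz": -3,"wx": 0,"wy": 0.04,"wz": 0,"gripper": 0.5},
    {"tx": 4,"ty": 0,"tz": -6,"wx": 0,"wy": 0.1,"wz": 0,"gripper": 0.5},
    {"tx": 6,"ty": 0,"tz": -9,"wx": 0,"wy": 0.16,"wz": 0,"gripper": 0.5},
    {"tx": 8,"ty": 0,"tz": -12,"wx": 0,"wy": 0.22,"wz": 0,"gripper": 0.5},
    {"tx": 9,"ty": 0,"tz": -15,"wx": 0,"wy": 0.28,"wz": 0,"gripper": 0.5},
  ],
)

```text
time: 6.88
position: [0.6141, 0.0047, 0.2485]
tool_rot: [2.903, -0.074, 1.136]
ft_force: [1.1, -2.1, 0.9]
grip_width: 0.684
grip_force: 30.0
```

Run:
```python
from h import *
s=st()
for c in('scene','wrist'):
    im=vision.get_image(c);k=im['color']
    print(c,[(np.round(d['bbox']).tolist(),round(d['conf'],2)) for d in vision.spot_in(c,'ball1_center')])
    if c=='scene':k=cv2.resize(k[100:260,200:400],None,fx=2.5,fy=2.5)
    else: k=k[60:380,130:430]
    cv2.imwrite(f'pics/{c}5.png',k)
a=[cv2.resize(cv2.imread(f'pics/{c}5.png'),(400,360)) for c in('scene','wrist')];cv2.imwrite('pics/b5.png',np.hstack(a))
```

```text
{'time': 6.883, 'position': [0.614, 0.005, 0.249], 'tool_rot': [2.903, -0.074, 1.136], 'grip_width': 0.684, 'joint_positions': [0.092, -0.302, -0.188, 2.184, 0.116, 0.52, -1.81], 'ft_force': [1.128, -2.074, 0.897]}
scene []
wrist []
```

View pics/b5.png

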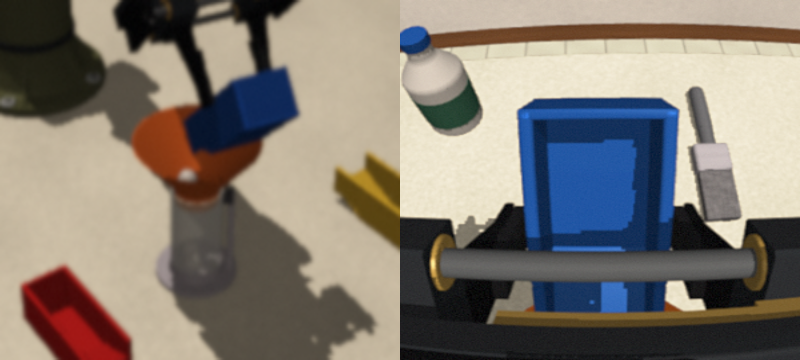

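The wrist view shows the scoop floor empty, and a bright spot in the funnel suggests a ball is still running down. Joint 2 sits at its range limit, so I'll ease back now and look again.

Emit:
jog_arm(
  increments=[
    {"tx": 0,"ty": -2,"tz": 0,"wx": 0,"wy": -0.03,"wz": 0,"gripper": 0.5},
    {"tx": 1,"ty": -4,"tz": -1,"wx": 0,"wy": -0.06,"wz": 0,"gripper": 0.5},
    {"tx": 2,"ty": -4,"tz": -2,"wx": 0,"wy": -0.09,"wz": 0,"gripper": 0.5},
    {"tx": 2,"ty": -4,"tz": -2,"wx": 0,"wy": -0.1,"wz": 0,"gripper": 0.5},
    {"tx": 2,"ty": -4,"tz": -2,"wx": 0,"wy": -0.1,"wz": 0,"gripper": 0.5},
  ],
)

```text
time: 7.5
position: [0.615, 0.0123, 0.2509]
tool_rot: [2.962, -0.069, 0.986]
ft_force: [-0.4, -0.3, -0.9]
grip_width: 0.686
grip_force: 30.0
```

Emit:
jog_arm(
  increments=[
    {"tx": 0,"ty": 0,"tz": -10,"wx": 0,"wy": -0.08,"wz": 0,"gripper": 0.5},
    {"tx": 0,"ty": 0,"tz": -20,"wx": 0,"wy": -0.16,"wz": 0,"gripper": 0.5},
    {"tx": 0,"ty": 0,"tz": -30,"wx": 0,"wy": -0.24,"wz": 0,"gripper": 0.5},
    {"tx": 0,"ty": 0,"tz": -40,"wx": 0,"wy": -0.32,"wz": 0,"gripper": 0.5},
    {"tx": 0,"ty": 0,"tz": -45,"wx": 0,"wy": -0.4,"wz": 0,"gripper": 0.5},
  ],
)

```text
time: 7.92
position: [0.587, 0.0146, 0.2877]
tool_rot: [3.109, -0.071, 0.377]
ft_force: [1.3, -0.6, -1.3]
grip_width: 0.682
grip_force: 30.0
```

Run:
```python
from h import *
s=st()
for c in('scene','wrist'):
    im=vision.get_image(c);k=im['color']
    print(c,[(np.round(d['bbox']).tolist(),round(d['conf'],2)) for d in vision.spot_in(c,'ball1_center')])
    if c=='scene':k=cv2.resize(k[120:250,230:370],None,fx=3,fy=3,interpolation=cv2.INTER_CUBIC)
    else: k=k[60:400,130:430]
    cv2.imwrite(f'pics/{c}6.png',k)
a=[cv2.resize(cv2.imread(f'pics/{c}6.png'),(400,380)) for c in('scene','wrist')];cv2.imwrite('pics/b6.png',np.hstack(a))
```

```text
{'time': 7.917, 'position': [0.587, 0.015, 0.288], 'tool_rot': [3.109, -0.071, 0.377], 'grip_width': 0.682, 'joint_positions': [0.067, -0.033, -0.157, 1.696, 0.032, 1.24, -1.714], 'ft_force': [1.253, -0.57, -1.27]}
scene []
wrist []
```

View pics/b6.png

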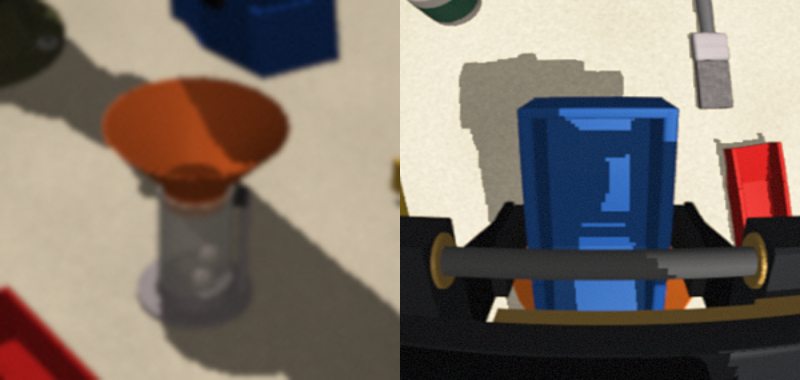

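The scene view shows balls at the bottom of the clear tube (crop 205,250–272), the funnel looks clear, and the wrist view shows an empty scoop. I'll level it and carry it back to its free spot.

Emit:
jog_arm(
  increments=[
    {"tx": 0,"ty": 10,"tz": 0,"wx": 0,"wy": -0.06,"wz": 0,"gripper": 0.5},
    {"tx": 2,"ty": 30,"tz": 0,"wx": 0,"wy": -0.12,"wz": 0,"gripper": 0.5},
    {"tx": 4,"ty": 60,"tz": 0,"wx": 0,"wy": -0.18,"wz": 0,"gripper": 0.5},
    {"tx": 6,"ty": 92,"tz": 0,"wx": 0,"wy": -0.24,"wz": 0,"gripper": 0.5},
    {"tx": 8,"ty": 125,"tz": 0,"wx": 0,"wy": -0.24,"wz": 0,"gripper": 0.5},
  ],
)

```text
time: 8.53
position: [0.5896, -0.1103, 0.286]
tool_rot: [3.138, -0.067, -0.001]
ft_force: [1.5, 0.5, -2.1]
grip_width: 0.681
grip_force: 30.0
```

Emit:
jog_arm(
  increments=[
    {"tx": 3,"ty": 33,"tz": 0,"wx": 0,"wy": 0,"wz": 0,"gripper": 0.5},
    {"tx": 6,"ty": 66,"tz": 0,"wx": 0,"wy": 0,"wz": 0,"gripper": 0.5},
    {"tx": 9,"ty": 99,"tz": 0,"wx": 0,"wy": 0,"wz": 0,"gripper": 0.5},
    {"tx": 12,"ty": 132,"tz": 0,"wx": 0,"wy": 0,"wz": 0,"gripper": 0.5},
    {"tx": 14,"ty": 160,"tz": 0,"wx": 0,"wy": 0,"wz": 0,"gripper": 0.5},
  ],
)

```text
time: 8.95
position: [0.5947, -0.2729, 0.288]
tool_rot: [3.136, -0.073, 0.004]
ft_force: [0.6, -0.3, -1.4]
grip_width: 0.688
grip_force: 30.0
```

Emit:
jog_arm(
  increments=[
    {"tx": 0,"ty": 20,"tz": 20,"wx": 0,"wy": 0,"wz": 0,"gripper": 0.5},
    {"tx": 0,"ty": 40,"tz": 45,"wx": 0,"wy": 0,"wz": 0,"gripper": 0.5},
    {"tx": 0,"ty": 50,"tz": 75,"wx": 0,"wy": 0,"wz": 0,"gripper": 0.5},
    {"tx": 0,"ty": 50,"tz": 100,"wx": 0,"wy": 0,"wz": 0,"gripper": 0.5},
    {"tx": 0,"ty": 50,"tz": 120,"wx": 0,"wy": 0,"wz": 0,"gripper": 0.5},
  ],
)

```text
time: 9.37
position: [0.5915, -0.3214, 0.1655]
tool_rot: [3.138, -0.074, 0.0]
ft_force: [0.3, -0.2, -1.4]
grip_width: 0.678
grip_force: 30.0
```

Emit:
jog_arm(
  increments=[
    {"tx": 0,"ty": 0,"tz": 30,"wx": 0,"wy": 0,"wz": 0,"gripper": 0.5},
    {"tx": 0,"ty": 0,"tz": 65,"wx": 0,"wy": 0,"wz": 0,"gripper": 0.5},
    {"tx": 0,"ty": 0,"tz": 95,"wx": 0,"wy": 0,"wz": 0,"gripper": 0.5},
    {"tx": 0,"ty": 0,"tz": 115,"wx": 0,"wy": 0,"wz": 0,"gripper": 0.5},
    {"tx": 0,"ty": 0,"tz": 125,"wx": 0,"wy": 0,"wz": 0,"gripper": 0.5},
  ],
)

```text
time: 9.78
position: [0.5909, -0.3195, 0.0396]
tool_rot: [3.14, -0.071, -0.004]
ft_force: [-0.6, -0.0, -1.6]
grip_width: 0.68
grip_force: 30.0
```

Emit:
jog_arm(
  increments=[
    {"tx": 0,"ty": 0,"tz": 6,"wx": 0,"wy": 0,"wz": 0,"gripper": 0.5},
    {"tx": 0,"ty": 0,"tz": 12,"wx": 0,"wy": 0,"wz": 0,"gripper": 0.5},
    {"tx": 0,"ty": 0,"tz": 17,"wx": 0,"wy": 0,"wz": 0,"gripper": 0.5},
    {"tx": 0,"ty": 0,"tz": 20,"wx": 0,"wy": 0,"wz": 0,"gripper": 0.5},
    {"tx": 0,"ty": 0,"tz": 22,"wx": 0,"wy": 0,"wz": 0,"gripper": 0.5},
  ],
)

```text
time: 10.2
position: [0.5951, -0.3215, 0.0227]
tool_rot: [3.136, -0.07, 0.006]
ft_force: [0.1, -0.9, -1.4]
grip_width: 0.682
grip_force: 30.0
```

Emit:
jog_arm(
  increments=[
    {"tx": 0,"ty": 0,"tz": 2,"wx": 0,"wy": 0,"wz": 0,"gripper": 0.5},
    {"tx": 0,"ty": 0,"tz": 4,"wx": 0,"wy": 0,"wz": 0,"gripper": 0.5},
    {"tx": 0,"ty": 0,"tz": 6,"wx": 0,"wy": 0,"wz": 0,"gripper": 0.5},
    {"tx": 0,"ty": 0,"tz": 8,"wx": 0,"wy": 0,"wz": 0,"gripper": 0.5},
    {"tx": 0,"ty": 0,"tz": 8,"wx": 0,"wy": 0,"wz": 0,"gripper": 0.5},
  ],
)

```text
time: 10.62
position: [0.5947, -0.3214, 0.0141]
tool_rot: [3.137, -0.07, 0.004]
ft_force: [-0.0, -0.2, -0.6]
grip_width: 0.684
grip_force: 30.0
```

Same height as at the grasp, with the weight mostly off the arm. I'll open slowly and retreat.

Emit:
jog_arm(
  increments=[
    {"tx": 0,"ty": 0,"tz": 1,"wx": 0,"wy": 0,"wz": 0,"gripper": 0.5},
    {"tx": 0,"ty": 0,"tz": 1,"wx": 0,"wy": 0,"wz": 0,"gripper": 0.75},
    {"tx": 0,"ty": 0,"tz": 1,"wx": 0,"wy": 0,"wz": 0,"gripper": 0.9},
    {"tx": 0,"ty": 0,"tz": 1,"wx": 0,"wy": 0,"wz": 0,"gripper": 1},
    {"tx": 0,"ty": 0,"tz": 1,"wx": 0,"wy": 0,"wz": 0,"gripper": 1},
  ],
)

```text
time: 11.03
position: [0.5945, -0.3213, 0.0128]
tool_rot: [3.137, -0.07, 0.003]
ft_force: [0.4, 0.8, 0.7]
grip_width: 0.898
grip_force: 0.0
```

Emit:
jog_arm(
  increments=[
    {"tx": 0,"ty": 0,"tz": 1,"wx": 0,"wy": 0,"wz": 0,"gripper": 1},
    {"tx": 0,"ty": 0,"tz": 0,"wx": 0,"wy": 0,"wz": 0,"gripper": 1},
    {"tx": 0,"ty": 0,"tz": -10,"wx": 0,"wy": 0,"wz": 0,"gripper": 1},
    {"tx": 0,"ty": 0,"tz": -30,"wx": 0,"wy": 0,"wz": 0,"gripper": 1},
    {"tx": 0,"ty": 0,"tz": -60,"wx": 0,"wy": 0,"wz": 0,"gripper": 1},
  ],
)

```text
time: 11.45
position: [0.5923, -0.32, 0.0711]
tool_rot: [3.139, -0.07, -0.005]
ft_force: [0.3, -0.1, -0.4]
grip_width: 0.997
grip_force: 0.0
```

Emit:
jog_arm(
  increments=[
    {"tx": 0,"ty": 0,"tz": -40,"wx": 0,"wy": 0,"wz": 0,"gripper": 1},
    {"tx": 0,"ty": 0,"tz": -80,"wx": 0,"wy": 0,"wz": 0,"gripper": 1},
    {"tx": 0,"ty": 0,"tz": -115,"wx": 0,"wy": 0,"wz": 0,"gripper": 1},
    {"tx": 0,"ty": 0,"tz": -130,"wx": 0,"wy": 0,"wz": 0,"gripper": 1},
    {"tx": 0,"ty": 0,"tz": -130,"wx": 0,"wy": 0,"wz": 0,"gripper": 1},
  ],
)

```text
time: 11.87
position: [0.5967, -0.3219, 0.2102]
tool_rot: [3.132, -0.07, 0.019]
ft_force: [0.8, 0.8, 0.7]
grip_width: 1.0
grip_force: 0.0
```

Run:
```python
from h import *
s=st()
im=vision.get_image('wrist');w=im['color'][60:380,100:460]
k=vision.get_image('scene')['color'][140:240,250:350]
t=vision.get_image('top')['color'][80:300,110:330]
f=lambda a,s:cv2.resize(a,s,interpolation=cv2.INTER_CUBIC)
L=np.vstack([f(w,(337,300)),f(t,(337,300))]);cv2.imwrite('pics/b7.png',np.hstack([L,f(k,(460,460)) if 0 else cv2.copyMakeBorder(f(k,(460,460)),0,140,0,0,0)]))
```

```text
{'time': 11.867, 'position': [0.597, -0.322, 0.21], 'tool_rot': [3.132, -0.07, 0.019], 'grip_width': 1.0, 'joint_positions': [0.403, 0.361, 0.068, 1.375, -0.022, 1.392, -1.145], 'ft_force': [0.756, 0.825, 0.721]}
```

View pics/b7.png

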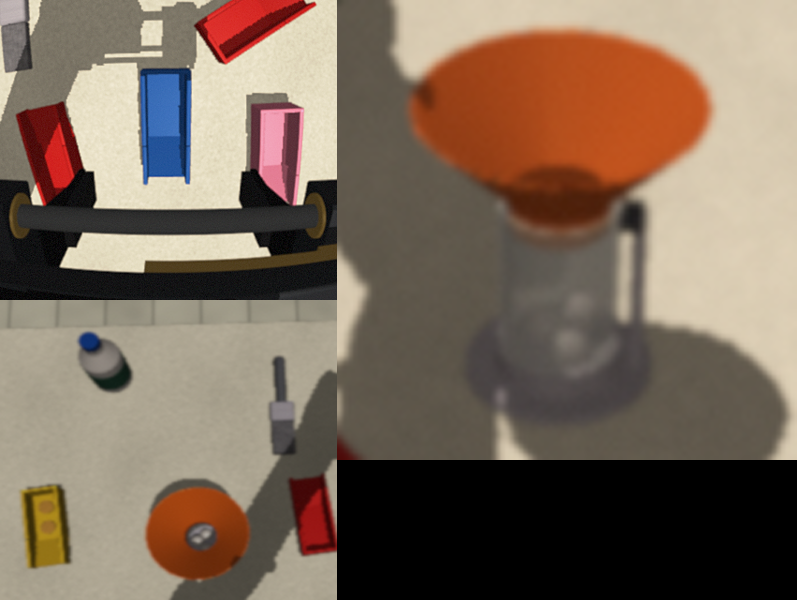

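The composite shows the blue scoop upright and empty, the yellow one untouched, and a clear funnel. Two balls are plain in the tube at (578,303) and (570,340), with a possible third, dimmer one at (535,305). I've used all my pictures, so I'll check numerically.

Run:
```python
from h import *
for c in('scene','top','wrist'):
    print(c,[(np.round(d['bbox']).tolist(),round(d['conf'],2)) for d in vision.spot_in(c,'ball1_center')])
g=np.mean([vision.get_image('scene')['color'].astype(float).mean(2) for _ in range(6)],0)
print('scene');print(g[194:226,284:314].round().astype(int))if 0 else [print(*(f'{int(x):3d}' for x in r)) for r in g[198:224,285:313]]
t=np.mean([vision.get_image('top')['color'].astype(float).mean(2) for _ in range(6)],0)
print('top');[print(*(f'{int(x):3d}' for x in r)) for r in t[243:266,230:254]]
```

```text
scene []
top [([233.0, 255.0, 242.0, 262.0], 0.43)]
wrist []
scene
 85  81  80  81  83  84  85  86  87  88  88  89  89  91  92  97  99  99  99  98  97  98  97  98 102 119 150 172
 84  81  80  81  83  84  85  86  87  88  88  89  90  91  95  98  99  99  98  97  97  97  97  97 102 120 153 173
 84  81  80  81  83  84  85  87  87  88  89  89  91  94  98  99  99  99  98  98  97  97  96  97 101 121 153 172
 84  81  80  81  83  84  86  87  88  88  89  91  93  97  99 100  99  98  98  97  97  96  97  97 101 121 153 169
 84  81  81  84  87  88  89  90  91  92  92  94  97  99  99  99  99  99  98  98  97  96  97  97 102 121 152 168
 84  81  82  87  91  92  94  95  96  96  97  98  99  99  99 100 103 104 103 102  99  97  97  97 101 121 152 167
 84  81  83  88  93  95  96  97  97  98  98  99  98  97  99 105 112 114 113 108 103  99  97  97 102 123 156 170
 84  82  83  89  93  95  96  96  96  96  95  96  95  95  98 108 117 119 116 111 104  98  96  97 102 127 160 172
 85  82  83  88  92  93  94  93  92  91  91  91  90  91  98 109 116 117 114 108 102  97  94  95 102 127 161 172
 83  81  83  87  90  89  
[... 3390 characters left out ...]
  60  61  61  61  58  56  56
 64  62  59  58  59  62  64  67  71  72  69  64  62  63  63  63  61  59  59  60  59  57  56  55
 64  63  60  57  57  59  61  63  64  63  62  62  65  67  68  67  64  61  59  58  56  55  55  55
 63  62  60  58  58  59  60  62  62  62  61  63  67  70  71  69  65  62  59  56  54  54  55  54
 62  62  61  59  59  60  61  62  62  61  61  62  66  69  70  67  62  57  55  54  53  54  54  54
 61  61  60  60  59  59  60  61  60  58  58  59  61  63  63  61  57  54  53  53  53  53  54  54
 60  60  59  59  58  58  58  58  57  57  56  56  56  56  56  54  53  52  53  53  53  53  53  54
 60  59  58  59  58  57  56  56  55  55  54  54  54  53  53  52  53  53  53  53  53  53  54  54
```

Run:
```python
from h import *
t=vision.get_image('top');s=vision.get_image('scene')
for p in((244,251.5),(238.7,255.7),(237.7,248.5),(245.5,246.5)):
    w=back(t,p,.021);print(p,w.round(3),proj(s,w).round(1))
# white, unsaturated blobs over all views, against local background
for n,im in(('top',t),('scene',s)):
    h=cv2.cvtColor(im['color'],cv2.COLOR_BGR2HSV);m=((h[...,1]<28)&(h[...,2]>95)).astype(np.uint8)
    k,_,st_,ce=cv2.connectedComponentsWithStats(m)
    print(n,[(ce[i].round().tolist(),int(st_[i,4])) for i in range(1,k) if 20<st_[i,4]<400])
```

```text
(244, 251.5) [0.513 0.015 0.021] [300.6 216. ]
(238.7, 255.7) [0.503 0.028 0.021] [303.4 212.1]
(237.7, 248.5) [0.522 0.031 0.021] [308.  215.9]
(245.5, 246.5) [0.526 0.011 0.021] [301.7 219.3]
top [([166.0, 106.0], 27), ([176.0, 124.0], 240), ([294.0, 161.0], 221), ([388.0, 227.0], 69), ([241.0, 251.0], 124), ([373.0, 250.0], 23)]
scene [([306.0, 217.0], 29), ([183.0, 255.0], 28), ([163.0, 257.0], 37), ([158.0, 275.0], 21)]
```

Run:
```python
from h import *
t=vision.get_image('top');s=vision.get_image('scene')
for p in((300.5,214.5),(302.5,207),(295.5,210)):
  for z in(.021,.035):
    w=back(s,p,z);print(p,w.round(3),'r',np.hypot(*(w[:2]-[.5,.014])).round(3),proj(t,w).round(1))
```

```text
(300.5, 214.5) [0.508 0.018 0.021] r 0.009 [243.  253.6]
(300.5, 214.5) [0.524 0.009 0.035] r 0.025 [246.  246.6]
(302.5, 207) [0.484 0.037 0.021] r 0.028 [235.5 263.4]
(302.5, 207) [0.5   0.027 0.035] r 0.013 [238.6 256.3]
(295.5, 210) [0.487 0.016 0.021] r 0.013 [243.8 262.1]
(295.5, 210) [0.503 0.007 0.035] r 0.008 [246.9 255. ]
```

Both views fit three balls in the tube: two on its floor at about (0.510, 0.017) and (0.487, 0.016), and one resting on them at z ≈ 0.035. No stray white balls show anywhere else. Handing in.

```bash
python3 -c "
from bench import ctrl
print(ctrl.close_job())"
```

```text
the job is handed in; nothing more can be done
None
```

I tipped the three balls through the funnel into the tube (two seen clearly, the third inferred from a faint spot and how the others rest), set the empty blue scoop upright on the table and let go, left the yellow scoop alone, and handed in at about 13 s; joint 2 read -0.302 against its -0.3 limit during the pour, which could count against the run.

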